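Put the breakfast condiments back in their holders

ROBOT

A 6-joint arm with a two-finger parallel gripper is mounted at the origin on a cart in front of the work surface, level with it; the furniture and walls round the work are solid. World frame = base frame: x ahead of the robot, y to its left, z up, the work surface at z = 0. Lengths are in m, angles in rad, forces in N, time in s.
With the tool pointing down it reaches from about 0.425 to 0.95 m from the base axis. Payload 14.7 kg.
Tool frame: the origin (TCP) lies between the finger pads; the fingertips stand 25 mm ahead of it and the grasp point (between the pads) lies 6 mm ahead of it; z points along the fingers, y is the line along which they close (so a half turn about z gives the same grasp; the last joint's range is limited). The gripper opens to 85 mm and grips with 20 to 120 N. Pads are 22 mm wide; open, the fingers measure 114 mm over their backs; the gripper's body (76 mm by 85 mm) begins 54 mm behind the grasp point. The pads swing forward as they close: fully open they stand 13 mm farther back than shut.
Start: joints at [1.287, 0.48, 1.596, -0, 1.065, -0.047], TCP at [0.152, 0.632, 0.256] pointing down, gripper open.
Joint ranges: [-2.75, 2.75], [-0.82, 2.05], [0.23, 2.67], [-1.56, 4.7], [0.09, 2.69], [-2.92, 2.92]. Speed limits (rad/s): [1.89, 1.89, 2.39, 3.01, 3.01, 3.01].

INTERFACE

Orientations are given as a unit quaternion [w, x, y, z].
In Python, from station import manip gives the robot as it stands. The module is installed in compiled form; this text tells all that it offers.
- The arm moves only by the tool jog_arm, never from a script. Its argument "motion" is a list that holds one entry, the list of rows, each a list of 7 numbers: the closure, from 0 (fully open) to 1 (shut), then the shift along the tool's x, y, z in cm, then the turn, a rotation vector about the tool's x, y, z in degrees. A call has 1 to 12 rows; each row shifts and turns the commanded pose from where the row before left it, along the tool's axes as they then stand; what a row does not reach is not made up. A row lasts 1/8 s, in which the tool goes at most 62.5 mm and 10.7 degrees, less where a joint would pass 70% of its speed; a pose out of reach is approached as far as the arm can. A call is refused whole if a number of a shift passes 6.25 or a number of a turn 10.7, either way. A call with a gripper value outside its range is refused whole. The fingers move at their own pace and stop on an object; "squeeze" is the grip in N (left out, the last holds). Time passes only in rows, so rows that do not move let the fingers close. It gives the time, the measured TCP pose, the force, the opening and the grip force at its end, in the units of the state.
- manip.read_state(): the state, without advancing time (a new reading comes with each control period).
- manip.grab_frame(name): name is "scene" or "side" or "wrist"; returns the picture (420x560x3 uint8, blue, green, red); there is no depth.
- manip.camera_model(name): a dict with "K" (3x3 intrinsics, pixels), "origin" and "attitude" of the camera in the world. Camera axes: x right, y down, z forward; pixel columns grow to the right and rows downward; lengths in m; the calibration is good to about 2 mm. The wrist camera is an equidistant fisheye: a pixel r from the principal point sees the ray r / f radians off the axis. A picture is of the moment at which its call begins: read the wrist's pose just before it. camera_model takes no time and is no camera call; for the wrist camera it gives the pose at the moment of the call.
- manip.sign_off(): hands the job in; it is judged then, once.
Trained networks look in the newest picture that a camera, given by its name, has taken for a name from the list of things; names that differ only in an ending like _2 or _b are one class to them, and where a whole thing is asked for, a point or a joint stands for the part that bears it (a point fixed in the world has none). Each returns a list of dicts, best first, with "confidence" (0 to 1); they miss things now and then, are a little off and sometimes report something else, mostly with a low value. They report only what shows in the picture. A call takes as long as a camera call. They do not tell look-alikes from the thing itself.
- manip.find_in(name, camera): "rect" ([left, top, width, height] in pixels, round what is visible of it).
- manip.outline_of(name, camera): "mask" (420x560 bool, what is visible of it) and "rect" ([left, top, width, height] in pixels, round what is visible of it).
- manip.landmark_of(name, camera): "xy" ([column, row] in pixels: a listed point, or the origin of a listed thing).
The state is a dict: "t": time; "q": joint angles; "qvel": joint speeds; "effort": joint torques, N m; "ee_pos": TCP position; "tool_rot": TCP orientation; "wrist_force": force on the tool from outside, world axes, zero at the start; "moment": the same for the moment, N m; "gripper_width": finger opening in m; "grip_force": force on a finger pad.
Only numpy, scipy, OpenCV 4.12 (cv2) and the standard library are available. Lean on these libraries where they do the work, as an engineer would, in place of code of your own. Each camera call takes 0.05 s, during which the arm holds its last target. There are 200 camera calls.

TASK

Breakfast is over: put the condiments away where each kind belongs. The salt and pepper shakers go into the two hoops of the salt-and-pepper stand (either way round), the two loose spice jars into the two empty bays of the spice rack beside the jar that already stands there, and the syrup bottle onto the bottle coaster. Keep everything upright, set each piece down on the wooden floor of its holder without dropping it, and do not upset the jar in the rack.

Things in the scene. Friction and masses are not known exactly. Their poses are not given: they have to be found in the camera images.
- salt: White salt shaker, 42 mm across and 88 mm tall, slightly waisted, stands upright. Origin: centre of its underside; z up. 0.08 to 0.17 kg. Kept upright it can be pinched from above anywhere in the upper half, from any side. It belongs in one hoop of the salt-and-pepper stand.
- pepper: Dark brown pepper shaker with off-white cap; same form as the salt shaker, 42 mm across and 88 mm tall, slightly waisted, stands upright. Origin: centre of its underside; z up. 0.08 to 0.17 kg. Kept upright it can be pinched from above anywhere in the upper half, from any side. It belongs in the other hoop of the stand.
- jar_a: Cylindrical spice jar, 42 mm across and 106 mm tall, pale with a green-and-red picture label and a mustard-yellow screw lid (top 21 mm, 41 mm across). Origin: centre of its underside; z up. 0.07 to 0.16 kg, stands upright. One of the two loose jars; it belongs in an empty bay of the spice rack. The two loose jars are interchangeable.
- jar_b: Cylindrical spice jar, 42 mm across and 106 mm tall, pale with a green-and-red picture label and a mustard-yellow screw lid (top 21 mm, 41 mm across). Origin: centre of its underside; z up. 0.07 to 0.16 kg, stands upright. The other loose jar; it belongs in the other empty bay of the spice rack.
- syrup: Dark brown syrup bottle, brown cap, pale label, body 64 mm (x) by 75 mm (y), 183 mm tall, upright. Origin: centre of its underside; z up. 0.2 to 0.42 kg. Its cap is 38 mm across and fills the top 22 mm (161 to 183 mm above the origin); the neck below is slimmer. Carry it by the cap, pinched from above from any side. It belongs on the bottle coaster.
- rack_jar: Cylindrical spice jar, 42 mm across and 106 mm tall, pale with a green-and-red picture label and a mustard-yellow screw lid (top 21 mm, 41 mm across). Origin: centre of its underside; z up. 0.07 to 0.16 kg, stands upright. It already stands in the spice rack, in the bay at the rack's +y end (64 mm along +y from the rack's origin), and stays there.
- spice_rack: Fixed wooden spice rack with wire rails, 74 mm (x) by 204 mm (y). Origin: centre of underside; z up, y along the row. Three bays 60 x 60 mm inside, centred at y = -64, 0, +64 mm (x = 0), floor 10 mm above origin. The bay at +64 mm holds a jar, the others are empty. Tops above origin: rails (x = -32.5 and 32.5 mm) 40 mm, ends 48 mm, dividers 32 mm.
- shaker_stand: Fixed salt-and-pepper stand: wooden foot 84 mm (x) by 162 mm (y), two wire hoops. Origin: centre of underside; z up, y along the pair. Hoops 60 mm across inside, centred at y = -40 and +40 mm (x = 0), top 34 mm above origin, wooden floor at 10 mm. Between them at x = y = 0 a carrying handle, 28 mm wide (x), 6 mm thick (y), reaching 101 mm.
- bottle_coaster: Fixed round bottle coaster: wooden disc 116 mm across with a wire gallery 100 mm across inside, its top 36 mm above the origin. Origin: centre of its underside; z up. Its wooden floor is 10 mm above the origin.
Things that resemble listed ones, but are neither listed nor needed, are in the scene too. Leave any blue or pink look-alike of the syrup alone.

How it is judged:
At the end, for the whole second after the job is handed in: Salt and pepper stand in the two hoops, both loose jars in the two empty bays, the rack jar still in its bay (each within 12 mm of the bay centre in x and y), the syrup on the coaster (22 mm); all on the wooden floor (5 mm), upright (0.10 rad), released, at rest ((((x of salt in the frame of shaker_stand between -0.012 and 0.012 m and y of salt in the frame of shaker_stand between -0.052 and -0.028 m and z of salt in the frame of shaker_stand between 0.005 and 0.015 m and angle between salt's own z axis and vertical below 0.1 rad) and (x of pepper in the frame of shaker_stand between -0.012 and 0.012 m and y of pepper in the frame of shaker_stand between 0.028 and 0.052 m and z of pepper in the frame of shaker_stand between 0.005 and 0.015 m and angle between pepper's own z axis and vertical below 0.1 rad)) or ((x of salt in the frame of shaker_stand between -0.012 and 0.012 m and y of salt in the frame of shaker_stand between 0.028 and 0.052 m and z of salt in the frame of shaker_stand between 0.005 and 0.015 m and angle between salt's own z axis and vertical below 0.1 rad) and (x of pepper in the frame of shaker_stand between -0.012 and 0.012 m and y of pepper in the frame of shaker_stand between -0.052 and -0.028 m and z of pepper in the frame of shaker_stand between 0.005 and 0.015 m and angle between pepper's own z axis and vertical below 0.1 rad))) and (((x of jar_a in the frame of spice_rack between -0.012 and 0.012 m and y of jar_a in the frame of spice_rack between -0.076 and -0.052 m and z of jar_a in the frame of spice_rack between 0.005 and 0.015 m and angle between jar_a's own z axis and vertical below 0.1 rad) and (x of jar_b in the frame of spice_rack between -0.012 and 0.012 m and y of jar_b in the frame of spice_rack between -0.012 and 0.012 m and z of jar_b in the frame of spice_rack between 0.005 and 0.015 m and angle between jar_b's own z axis and vertical below 0.1 rad)) or ((x of jar_a in the frame of spice_rack between -0.012 and 0.012 m and y of jar_a in the frame of spice_rack between -0.012 and 0.012 m and z of jar_a in the frame of spice_rack between 0.005 and 0.015 m and angle between jar_a's own z axis and vertical below 0.1 rad) and (x of jar_b in the frame of spice_rack between -0.012 and 0.012 m and y of jar_b in the frame of spice_rack between -0.076 and -0.052 m and z of jar_b in the frame of spice_rack between 0.005 and 0.015 m and angle between jar_b's own z axis and vertical below 0.1 rad))) and x of syrup in the frame of bottle_coaster between -0.022 and 0.022 m and y of syrup in the frame of bottle_coaster between -0.022 and 0.022 m and z of syrup in the frame of bottle_coaster between 0.005 and 0.015 m and angle between each of syrup, rack_jar's own z axis and vertical below 0.1 rad and x of rack_jar in the frame of spice_rack between -0.012 and 0.012 m and y of rack_jar in the frame of spice_rack between 0.052 and 0.076 m and z of rack_jar in the frame of spice_rack between 0.005 and 0.015 m and linear speed of each of salt, pepper, jar_a, jar_b, syrup, rack_jar below 0.03 m/s and angular speed of each of salt, pepper, jar_a, jar_b, syrup, rack_jar below 0.3 rad/s); the robot touches nothing.
It fails at once if a shaker, jar or bottle was tipped over (more than 35 degrees) (angle between any of salt, pepper, jar_a, jar_b, syrup, rack_jar's own z axis and vertical above 0.61 rad).
It fails at once if a shaker, jar or bottle was dropped (falling free with its underside more than 35 mm above the worktop) ((height (world z) of salt above 0.035 m and contact force between salt and anything else below 0.005 N) or (height (world z) of pepper above 0.035 m and contact force between pepper and anything else below 0.005 N) or (height (world z) of jar_a above 0.035 m and contact force between jar_a and anything else below 0.005 N) or (height (world z) of jar_b above 0.035 m and contact force between jar_b and anything else below 0.005 N) or (height (world z) of syrup above 0.035 m and contact force between syrup and anything else below 0.005 N)).
It also fails if it takes over 120 s, if anything falls off the work surface, if the arm or the gripper's body presses on something with over 40 N, if the wrist force passes 120 N, or if a joint passes its speed limit or range.

## Working session

There is one attempt and no reset: what is moved stays moved. The work goes in short steps, Python scripts to look and compute and a tool call to move; the robot and the scene stay as the last step left them, time stands still between calls to the robot, and variables do not carry over. Pictures are saved under pics/ and viewed, at most 14 in all, crops included, and the job is handed in when it is done.

Besides the shell and the picture viewer there is one more tool, called after ">>>" by a JSON object that holds its "fn" and its "kwargs", one argument or row to a line. jog_arm: Moves the arm, as the interface text tells. Its arguments: {"type":"object","properties":{"motion":{"type":"array"},"squeeze":{"type":"number"}},"required":["motion"]}

```bash
mkdir -p pics; cat > h.py <<'E'
import numpy as np, cv2
from station import manip
from scipy.spatial.transform import Rotation as R
def cam(n):
    m=manip.camera_model(n); a=np.array(m["attitude"],float)
    Rm=a if a.shape==(3,3) else R.from_quat(np.r_[a[1:],a[0]]).as_matrix()
    return np.array(m["K"]),np.array(m["origin"]),Rm
def ray(n,uv,c=None):
    K,o,Rm=c or cam(n)
    x=(uv[0]-K[0,2])/K[0,0]; y=(uv[1]-K[1,2])/K[1,1]
    if n=="wrist":
        r=np.hypot(x,y); s=np.sin(r)/r if r>1e-9 else 1
        d=np.array([x*s,y*s,np.cos(r)])
    else: d=np.array([x,y,1.])
    return o,Rm@d
def atz(n,uv,z,c=None):
    o,d=ray(n,uv,c); return o+d*(z-o[2])/d[2]
def proj(n,p,c=None):
    K,o,Rm=c or cam(n); q=Rm.T@(np.array(p)-o)
    if n=="wrist":
        h=np.hypot(q[0],q[1]); t=np.arctan2(h,q[2]); q=np.array([q[0]/h*t,q[1]/h*t,1])
    q=q/q[2]; return np.array([K[0,0]*q[0]+K[0,2],K[1,1]*q[1]+K[1,2]])
E
python3 - <<'E'
from h import *
print(manip.read_state())
for n in("scene","side","wrist"):
    print(n,manip.camera_model(n))
    cv2.imwrite(f"pics/{n}0.png",manip.grab_frame(n))
    for o in("salt","pepper","jar_a","syrup","spice_rack","shaker_stand","bottle_coaster"):
        print(o,[(np.round(d["xy"]).astype(int).tolist(),round(d["confidence"],2)) for d in manip.landmark_of(o,n)],[(np.round(d["rect"]).astype(int).tolist(),round(d["confidence"],2)) for d in manip.find_in(o,n)])
E
```

```text
{'t': 0.0, 'q': array([ 1.28735987e+00,  4.80858851e-01,  1.59687967e+00,  9.08564275e-06,
        1.06511087e+00, -4.66124868e-02]), 'qvel': array([ 0.00158235,  0.00148618, -0.00064331, -0.00053156,  0.00097093,
        0.00107755]), 'effort': array([-9.36130127e-04, -9.50639462e+01, -4.30133986e+01, -3.78253299e-04,
        1.25132909e-02,  3.77804156e-05]), 'ee_pos': array([0.15237566, 0.63148381, 0.25565269]), 'tool_rot': array([-1.07144905e-04,  1.18137626e-01,  9.92997032e-01, -6.19178143e-04]), 'wrist_force': array([-0.46711563,  0.80828082, -0.92714412]), 'moment': array([ 0.00571799, -0.02286476,  0.04999829]), 'grip_force': 0.0, 'gripper_width': 0.08548476200513716}
scene {'K': array([[393.14276795,   0.        , 274.46923169],
       [  0.        , 393.14276795, 205.95839757],
       [  0.        ,   0.        ,   1.        ]]), 'origin': array([-0.03400874, -0.64853619,  0.84165134]), 'attitude': array([-0.39348284,  0.86820333, -0.27709753,  0.12087679])}
salt [([326, 290], 0.68), ([304, 256], 0.22)] [([320, 265, 20, 32], 0.61)]
pepper [([270, 231], 0.78)] [([263, 208, 
[... 1538 characters left out ...]
, 211], 0.66)] [([317, 197, 34, 21], 0.57)]
wrist {'K': array([[325.1922621 ,   0.        , 279.02881701],
       [  0.        , 325.1922621 , 205.5871528 ],
       [  0.        ,   0.        ,   1.        ]]), 'origin': array([0.07474299, 0.64991471, 0.37289311]), 'attitude': array([0.12490077, 0.77583305, 0.61056206, 0.09847257])}
salt [] []
pepper [([46, 372], 0.43)] [([26, 367, 13, 26], 0.66)]
jar_a [([18, 373], 0.75)] [([2, 370, 21, 42], 0.65), ([112, 369, 13, 17], 0.51), ([27, 366, 16, 28], 0.26)]
syrup [([166, 325], 0.93), ([276, 347], 0.89)] [([114, 317, 75, 102], 0.94)]
spice_rack [([4, 400], 0.43)] [([5, 400, 19, 16], 0.51)]
shaker_stand [([161, 413], 0.57)] []
bottle_coaster [] []
```

```bash
python3 - <<'E'
from h import *
a=cv2.imread("pics/scene0.png")[90:330,150:450]; cv2.imwrite("pics/s0c.png",cv2.resize(a,(750,600),interpolation=cv2.INTER_CUBIC))
for n,uvs in {"scene":dict(salt=(326,290),pepper=(270,231),j1=(208,193),j2=(304,257),s1=(217,174),s2=(190,158),s3=(186,185),s4=(248,153),s5=(234,212),rack=(391,283),stand=(262,175),coaster=(332,214)),
"side":dict(salt=(330,253),pepper=(275,217),j1=(211,204),j2=(307,237),s1=(219,190),s2=(198,184),s3=(194,197),s4=(251,179),s5=(247,210),rack=(389,251),stand=(269,190),coaster=(332,211))}.items():
    for k,v in uvs.items(): print(n,k,atz(n,v,0)[:2].round(3))
E
```

```text
scene salt [ 0.429 -0.213]
scene pepper [0.434 0.05 ]
scene j1 [0.367 0.321]
scene j2 [ 0.453 -0.091]
scene s1 [0.444 0.397]
scene s2 [0.41  0.545]
scene s3 [0.326 0.404]
scene s4 [0.605 0.446]
scene s5 [0.389 0.188]
scene rack [ 0.583 -0.295]
scene stand [0.571 0.298]
scene coaster [ 0.636 -0.002]
side salt [ 0.447 -0.207]
side pepper [0.464 0.086]
side j1 [0.349 0.318]
side j2 [ 0.457 -0.091]
side s1 [0.437 0.424]
side s2 [0.403 0.537]
side s3 [0.331 0.418]
side s4 [0.598 0.454]
side s5 [0.422 0.193]
side rack [ 0.583 -0.297]
side stand [0.586 0.304]
side coaster [0.641 0.008]
```

View pics/s0c.png

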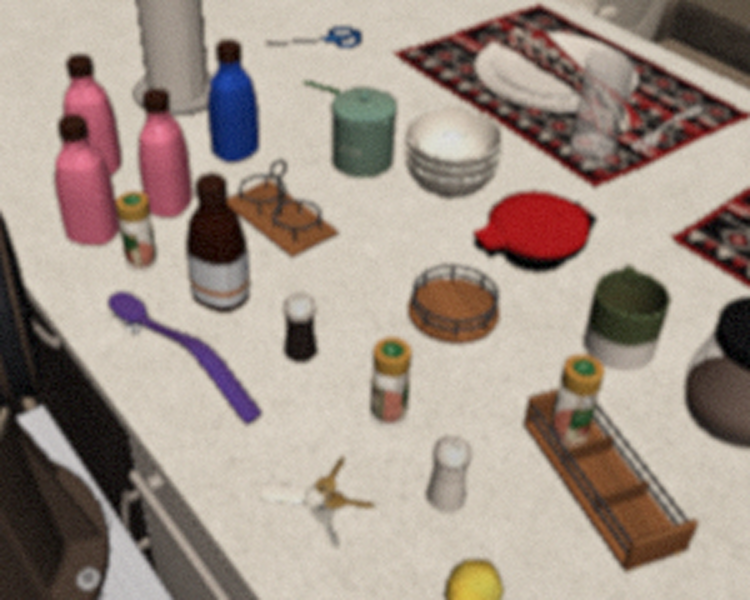

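View pics/side0.png

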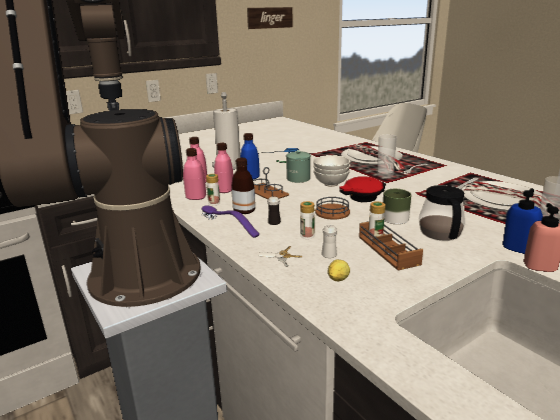

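The unlisted look-alikes are the three pink bottles (scene crop about 80,180; 90,120; 165,155) and the blue one (233,105). The only dark brown bottle with a pale label is at crop (218,245), so that's the syrup. The loose jars are at (136,230) and (390,380), and the rack jar is at (580,400). Next I'll do an overhead survey.

>>> {"fn": "jog_arm", "kwargs": {
  "motion": [
    [[0, 0, 0, -3, 0, 0, -6.8], [0, 0, 0, -3, 0, 0, -6.8], [0, -3, -5, -1, 0, 0, 0], [0, -3, -5, -1, 0, 0, 0], [0, -3, -5, -1, 0, 0, 0], [0, -3, -5, -1, 0, 0, 0], [0, -3, -5, -1, 0, 0, 0], [0, -3, -5, -1, 0, 0, 0], [0, -3, -5, -1, 0, 0, 0], [0, -3, -5, -1, 0, 0, 0], [0, -3, -5, -1, 0, 0, 0], [0, -3, -5, -1, 0, 0, 0]]
  ]
}}

```text
t: 3.75
ee_pos: [0.4534, 0.1302, 0.4169]
tool_rot: [0.0, -0.0, 1.0, 0.0]
wrist_force: [0.4, 0.2, 0.5]
gripper_width: 0.0854
grip_force: 0.0
```

>>> {"fn": "jog_arm", "kwargs": {
  "motion": [
    [[0, -3, -5, 0, 0, 0, 0], [0, -2, -3, 0, 0, 0, 0], [0, 0, 0, 0, 0, 0, 0], [0, 0, 0, 0, 0, 0, 0]]
  ]
}}

```text
t: 4.25
ee_pos: [0.5025, 0.0522, 0.4162]
tool_rot: [-0.0, -0.0, 1.0, 0.0]
wrist_force: [-0.6, 0.3, 0.1]
gripper_width: 0.0854
grip_force: 0.0
```

```bash
python3 - <<'E'
from h import *
s=manip.read_state();print(s['t'],s['ee_pos'],s['tool_rot'],s['q'],s['wrist_force'])
c=cam("wrist");print(c[1]); im=manip.grab_frame("wrist");cv2.imwrite("pics/w1.png",im);np.savez("w1.npz",K=c[0],o=c[1],R=c[2])
for o in("salt","pepper","jar_a","syrup","spice_rack","shaker_stand","bottle_coaster"):
    print(o,[(np.round(d["xy"]).astype(int).tolist(),round(d["confidence"],2),atz("wrist",d["xy"],0,c)[:2].round(3).tolist()) for d in manip.landmark_of(o,"wrist")],[(np.round(d["rect"]).astype(int).tolist(),round(d["confidence"],2)) for d in manip.find_in(o,"wrist")])
E
```

```text
4.25 [0.50249033 0.05222078 0.41621333] [-1.84351895e-04 -4.54157372e-05  9.99999977e-01  1.03190993e-04] [ 4.33868013e-02  1.39120104e-01  1.69172544e+00  2.29870948e-04
  1.31110653e+00 -1.52755942e+00] [-0.59765333  0.32196413  0.12792316]
[0.4225652  0.05139345 0.53284511]
salt [([133, 121], 0.57, [0.443, -0.201])] [([99, 110, 39, 27], 0.64)]
pepper [([280, 113], 0.87, [0.441, 0.053])] [([273, 100, 22, 30], 0.81), ([216, 192, 68, 73], 0.3)]
jar_a [([198, 127], 0.7, [0.461, -0.083]), ([434, 78], 0.65, [0.366, 0.319])] [([164, 116, 43, 37], 0.8), ([419, 56, 59, 32], 0.77)]
syrup [([530, 122], 0.97, [0.421, 0.56]), ([474, 133], 0.79, [0.457, 0.413]), ([488, 209], 0.78, [0.606, 0.473]), ([370, 97], 0.72, [0.409, 0.201]), ([477, 68], 0.61, [0.335, 0.412])] [([469, 48, 86, 43], 0.8), ([477, 193, 76, 62], 0.8), ([461, 114, 87, 46], 0.79), ([519, 104, 39, 39], 0.74), ([346, 75, 78, 49], 0.69)]
spice_rack [([99, 197], 0.93, [0.581, -0.291])] [([46, 169, 104, 73], 0.74)]
shaker_stand [([412, 189], 0.92, [0.567, 0.291]), ([285, 113], 0.49, [0.441, 0.062])] [([369, 168, 86, 49], 0.77)]
bottle_coaster [([247, 225], 0.72, [0.635, -0.005])] [([214, 193, 70, 71], 0.65)]
```

View pics/w1.png

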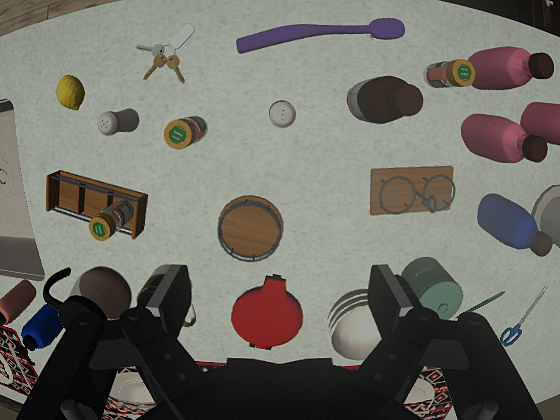

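Wrist view: salt (117,122), jar (185,132), pepper (282,114), brown syrup (385,100), second jar (450,73), stand (412,190), coaster (250,228), rack (97,205) with the rack jar (110,222). I'll enlarge it for the holder corners.

```bash
python3 - <<'E'
import cv2,numpy as np
im=cv2.imread("pics/w1.png")
f=lambda u,v:cv2.resize(im[v:v+100,u:u+130],(780,600),interpolation=cv2.INTER_CUBIC)
a=im[155:255,30:163];b=im[155:255,345:478]
cv2.imwrite("pics/h1.png",np.vstack([cv2.resize(x,(532,300),interpolation=cv2.INTER_CUBIC) if 0 else cv2.resize(x[5:80],(532,300),interpolation=cv2.INTER_CUBIC) for x in (a[10:],b)]))
E
```

```text
(no output)
```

View pics/h1.png

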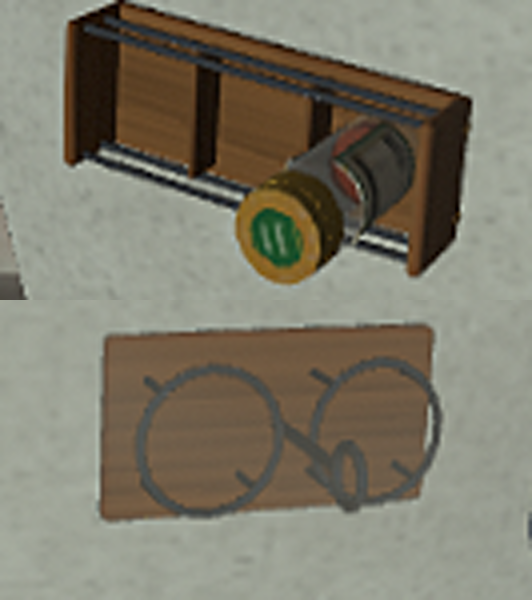

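```bash
cat > fit.py <<'E'
from h import *
from scipy.optimize import least_squares
d=np.load("w1.npz"); c=(d["K"],d["o"],d["R"])
def fit(model,pix,g):
    M=np.array(model,float)/1000;P=np.array(pix,float)
    def w(p): 
        r=R.from_euler("z",p[2]).as_matrix(); return M@r.T+[p[0],p[1],0]
    f=lambda p:(np.array([proj("wrist",x,c) for x in w(p)])-P).ravel()
    s=least_squares(f,g,loss="soft_l1"); print(s.x.round(4),np.degrees(s.x[2]).round(2),f(s.x).round(1)); return s.x
E
python3 - <<'E'
from fit import *
print("stand");s=fit([[-42,-81,10],[-42,81,10],[42,81,10],[42,-81,10],[0,-40,34],[0,40,34]],[(371.5,169.25),(453,166.5),(450,209.25),(370.25,214.75),(397.5,195),(438.75,192)],[.57,.29,0])
A=lambda x,y:(30+x/4,170+y/4)
im=cv2.imread("pics/w1.png")
print("rack");r=fit([[-37,-102,48],[37,-102,48]],[A(68,18),A(66,163)],[.58,-.29,-.2])
r=fit([[-37,-102,48],[37,-102,48],[-37,102,48],[37,102,48]],[A(68,18),A(66,163),A(470,100),A(410,274)],[.58,-.29,-.2])
r2=fit([[-37,-102,48],[37,-102,48],[-37,102,48],[37,102,48],[37,102,0]],[A(68,18),A(66,163),A(432,108),A(410,274),A(460,235)],[.58,-.29,-.2])
for k,z in dict(cap_salt=((105.5,122),.088),):pass
E
```

```text
stand
[0.5664 0.2895 0.0632] 3.62 [-0.7 -0.8  0.9 -0.9  0.2  0.3 -0.3  0.6 -0.1  0.1  0.3  0.7]
rack
[ 0.5845 -0.2868 -0.266 ] -15.24 [ 0.1 -0.2 -0.1  0.2]
[ 0.5812 -0.2858 -0.2382] -13.65 [-0.3 -0.5  0.4  0.1 -6.8  3.   5.  -1. ]
[ 0.5822 -0.2905 -0.2444] -14.0 [-1.8 -0.2 -1.3  0.2  0.4  1.9  2.6 -0.3 -0.1 -0.8]Traceback (most recent call last):
  File "<stdin>", line 8, in <module>
ValueError: too many values to unpack (expected 2)
```

```bash
python3 - <<'E'
from fit import *
for k,uv,z in [("syrup",(409,99),.183),("jar1",(464,72),.106),("jar2",(178,133),.106),("salt",(104,124),.086),("pepper",(282,115),.088),("rackjar",(100,229),.116)]:print(k,atz("wrist",uv,z,c).round(4))
E
python3 - <<'E'
import sys;sys.path.insert(0,'.')
from fit import *
im=cv2.imread("pics/w1.png")
big=lambda u,v,w=60,h=48:cv2.resize(im[v-h//2:v+h//2,u-w//2:u+w//2],(390,300),interpolation=cv2.INTER_CUBIC)
cv2.imwrite("pics/caps.png",np.vstack([np.hstack([big(395,98),big(454,72)]),np.hstack([big(182,132),big(115,122)])]))
E
```

```text
syrup [0.4132 0.1962 0.183 ]
jar1 [0.3623 0.3163 0.106 ]
jar2 [ 0.4604 -0.0848  0.106 ]
salt [ 0.4409 -0.2116  0.086 ]
pepper [0.4406 0.0555 0.088 ]
rackjar [ 0.5984 -0.2259  0.116 ]
```

View pics/caps.png

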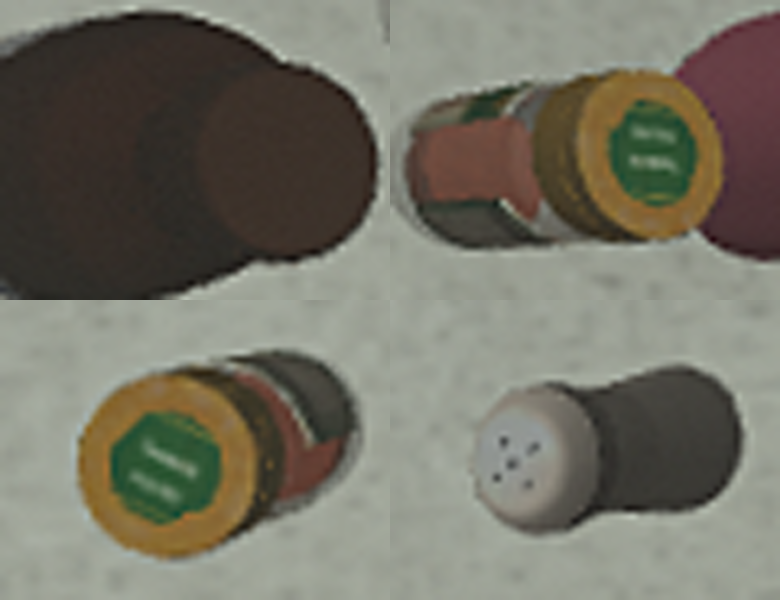

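>>> {"fn": "jog_arm", "kwargs": {
  "motion": [
    [[0, 1.1, 1.8, 2.05, 0, 0, 0], [0, 2.2, 3.6, 4.1, 0, 0, 0], [0, 2.2, 3.6, 4.1, 0, 0, 0], [0, 2.2, 3.6, 4.1, 0, 0, 0], [0, 1.1, 1.9, 2.05, 0, 0, 0], [0, 0, 0, 0, 0, 0, 0], [0, 0, 0, 0, 0, 0, 0]]
  ]
}}

```text
t: 5.88
ee_pos: [0.4155, 0.1968, 0.253]
tool_rot: [0.001, -0.0, 1.0, 0.0]
wrist_force: [0.4, -0.5, -0.3]
gripper_width: 0.0852
grip_force: 0.0
```

```bash
python3 - <<'E'
from fit import *
for z in(.0,.018,.036):print(z,atz("wrist",(249,228.5),z,c).round(4))
s=manip.read_state();print(s['ee_pos'])
c=cam("wrist");im=manip.grab_frame("wrist");cv2.imwrite("pics/w2.png",im)
p=proj("wrist",(.4145,.197,.183),c);q=proj("wrist",(s['ee_pos'][0],s['ee_pos'][1],.183),c);print(p,q)
cv2.circle(im,tuple(p.astype(int)),3,(0,255,0),1);cv2.circle(im,tuple(q.astype(int)),3,(0,0,255),1)
cv2.imwrite("pics/w2m.png",im)
E
```

```text
0.0 [ 0.6414 -0.0018  0.    ]
0.018 [ 0.634 -0.     0.018]
0.036 [0.6266 0.0018 0.036 ]
[0.41551998 0.19682959 0.25301895]
[280.64082912 231.71481379] [280.36399853 233.21921591]
```

View pics/w2m.png

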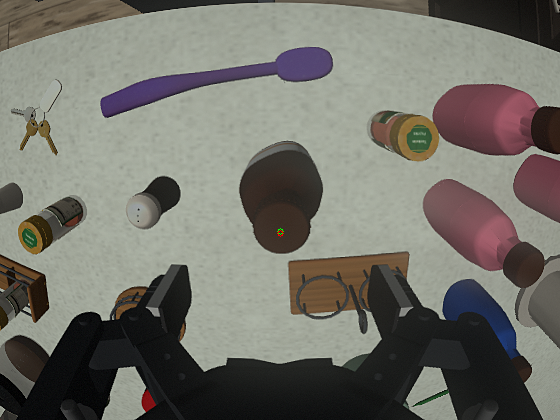

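The cap centre shows at (281,228), almost under the TCP. Descending to grip it.

>>> {"fn": "jog_arm", "kwargs": {
  "motion": [
    [[0, 0.2, 0, 2, 0, 0, 0], [0, 0, 0, 3, 0, 0, 0], [0, 0, 0, 2, 0, 0, 0], [0, 0, 0, 1, 0, 0, 0], [1, 0, 0, 0, 0, 0, 0], [1, 0, 0, 0, 0, 0, 0], [1, 0, 0, 0, 0, 0, 0], [1, 0, 0, 0, 0, 0, 0], [1, 0, 0, 0, 0, 0, 0], [1, 0, 0, 0, 0, 0, 0], [1, 0, 0, 0, 0, 0, 0]]
  ],
  "squeeze": 50
}}

```text
t: 7.3
ee_pos: [0.4135, 0.1975, 0.1733]
tool_rot: [0.001, -0.0, 1.0, 0.001]
wrist_force: [-0.5, 3.0, 8.2]
gripper_width: 0.0361
grip_force: 47.8
```

>>> {"fn": "jog_arm", "kwargs": {
  "motion": [
    [[1, 0, 0, -1, 0, 0, 0], [1, 0, 0, -3, 0, 0, 0], [1, 0, 0, -4, 0, 0, 0], [1, -1.2, -1.2, -2, 0, 0, 0], [1, -3, -2.5, 0, 0, 0, 0], [1, -3, -2.7, 0, 0, 0, 0], [1, -3, -2.7, 0, 0, 0, 0], [1, -3, -2.7, 0, 0, 0, 0], [1, -3, -2.7, 0, 0, 0, 0], [1, -3, -2.7, 0, 0, 0, 0], [1, -2, -1.5, 0, 0, 0, 0], [1, -1, -1, 0, 0, 0, 0]]
  ]
}}

```text
t: 8.8
ee_pos: [0.6354, -0.0007, 0.2727]
tool_rot: [0.0, 0.0, 1.0, -0.0]
wrist_force: [0.4, 0.5, -2.4]
gripper_width: 0.0361
grip_force: 48.3
```

>>> {"fn": "jog_arm", "kwargs": {
  "motion": [
    [[1, 0, 0, 0, 0, 0, 0], [1, 0, 0, 0, 0, 0, 0]]
  ]
}}

```text
t: 9.05
ee_pos: [0.634, 0.0008, 0.2724]
tool_rot: [-0.0, -0.0, 1.0, 0.0]
wrist_force: [-0.5, 0.2, -1.4]
gripper_width: 0.036
grip_force: 48.3
```

```bash
python3 - <<'E'
from h import *
s=manip.read_state();print(s['ee_pos'],s['gripper_width'],s['wrist_force'])
c=cam("scene");im=manip.grab_frame("scene")
for cc in[(.635,0),]:
  for z in(.01,.036):
    for rr in((.05,) if z>.02 else (.058,)):
      for a in np.linspace(0,6.28,24):
        p=proj("scene",(cc[0]+rr*np.cos(a),cc[1]+rr*np.sin(a),z),c)*8; cv2.circle(im,tuple(p.astype(int)),4,(0,255,0) if z<.02 else (255,255,0),-1,shift=3)
cv2.imwrite("pics/s2.png",cv2.resize(im[100:280,210:450],(800,600),interpolation=cv2.INTER_CUBIC))
E
```

```text
[0.63397818 0.00080103 0.27241851] 0.03597593641380659 [-0.48822022  0.19568252 -1.44906562]
```

View pics/s2.png

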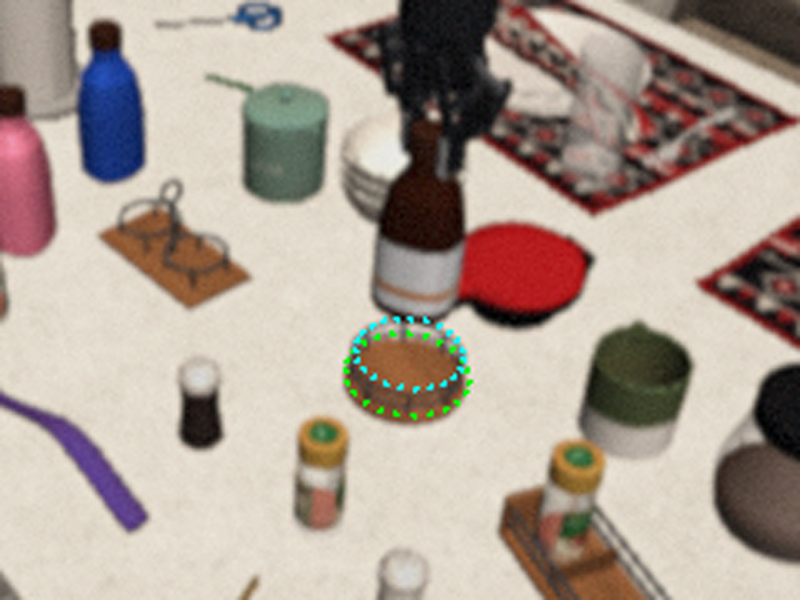

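The overlay matches the coaster. Lowering the bottle.

>>> {"fn": "jog_arm", "kwargs": {
  "motion": [
    [[1, 0, 0, 2, 0, 0, 0], [1, 0, 0, 3, 0, 0, 0], [1, 0, 0, 2, 0, 0, 0], [1, 0, 0, 1, 0, 0, 0], [1, 0, 0, 0.6, 0, 0, 0], [1, 0, 0, 0.2, 0, 0, 0], [1, 0, 0, 0.1, 0, 0, 0], [1, 0, 0, 0, 0, 0, 0], [1, 0, 0, 0, 0, 0, 0]]
  ]
}}

```text
t: 10.22
ee_pos: [0.635, 0.0001, 0.1836]
tool_rot: [0.0, -0.0, 1.0, -0.0]
wrist_force: [0.1, 0.2, -3.1]
gripper_width: 0.0361
grip_force: 48.3
```

>>> {"fn": "jog_arm", "kwargs": {
  "motion": [
    [[1, 0, 0, 0.1, 0, 0, 0], [1, 0, 0, 0, 0, 0, 0]]
  ]
}}

```text
t: 10.48
ee_pos: [0.6355, 0.0001, 0.1833]
tool_rot: [0.001, -0.0, 1.0, -0.0]
wrist_force: [-1.3, 0.2, 8.7]
gripper_width: 0.0358
grip_force: 49.9
```

>>> {"fn": "jog_arm", "kwargs": {
  "motion": [
    [[0.4, 0, 0, 0, 0, 0, 0], [0.2, 0, 0, 0, 0, 0, 0], [0, 0, 0, 0, 0, 0, 0], [0, 0, 0, 0, 0, 0, 0], [0, 0, 0, -2, 0, 0, 0], [0, 0, 0, -4, 0, 0, 0], [0, 0, 0, -4, 0, 0, 0], [0, 1, 0, -2, 0, 0, 0], [0, 0, 0, 0, 0, 0, 0], [0, 0, 0, 0, 0, 0, 0]]
  ]
}}

```text
t: 11.72
ee_pos: [0.6242, 0.0001, 0.3011]
tool_rot: [-0.001, -0.0, 1.0, 0.0]
wrist_force: [-0.2, 0.2, -0.5]
gripper_width: 0.0853
grip_force: 0.0
```

```bash
python3 - <<'E'
from h import *
s=manip.read_state();print(s['ee_pos'],s['gripper_width'],s['wrist_force'])
c=cam("wrist")
im=manip.grab_frame("wrist");cv2.imwrite("pics/w3.png",im)
print([(d["xy"],atz("wrist",d["xy"],.01,c)) for d in manip.landmark_of("syrup","wrist")][:3])
for z in(.036,):
  for a in np.linspace(0,6.28,40):
    p=proj("wrist",(.635+.05*np.cos(a),.05*np.sin(a),z),c)*8; cv2.circle(im,tuple(p.astype(int)),4,(0,255,0),-1,shift=3)
cv2.imwrite("pics/w3m.png",im)
E
```

```text
[6.24151940e-01 1.45214906e-04 3.01100704e-01] 0.0852744087374659 [-0.20883606  0.24228805 -0.53950963]
[([551.7, 164.9], array([0.60688483, 0.45551678, 0.01      ])), ([534.7, 3.2], array([0.34552679, 0.39893635, 0.01      ])), ([278.1, 169.8], array([ 0.6303735 , -0.00184224,  0.01      ]))]
```

View pics/w3m.png

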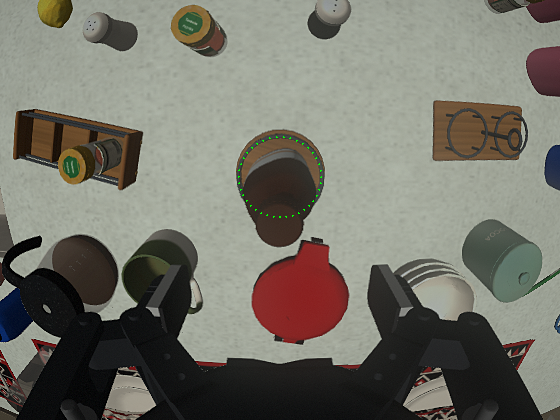

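Syrup stands centred on the coaster (ring centre 281,177). Next is the pepper at (.441,.056). I'll turn the tool so the fingers close along the stand's x axis.

>>> {"fn": "jog_arm", "kwargs": {
  "motion": [
    [[0, 4.6, 1.4, 1, 0, 0, 0], [0, 4.6, 1.4, 3, 0, 0, 0], [0, 4.6, 1.4, 3, 0, 0, 0], [0, 4.5, 1.35, 3, 0, 0, 0], [0, 0, 0, 0, 0, 0, 10.7], [0, 0, 0, 0, 0, 0, 10.7], [0, 0, 0, 0, 0, 0, 10.7], [0, 0, 0, 0, 0, 0, 10.7], [0, 0, 0, 0, 0, 0, 10.7], [0, 0, 0, 0, 0, 0, 10.7], [0, 0, 0, 0, 0, 0, 10.7], [0, 0, 0, 0, 0, 0, 10.7]]
  ]
}}

```text
t: 13.32
ee_pos: [0.4414, 0.0555, 0.2015]
tool_rot: [-0.0, 0.681, 0.732, -0.001]
wrist_force: [-0.5, 0.2, -0.3]
gripper_width: 0.0857
grip_force: 0.0
```

>>> {"fn": "jog_arm", "kwargs": {
  "motion": [
    [[0, 0, 0, 0, 0, 0, 0], [0, 0, 0, 0, 0, 0, 0]]
  ]
}}

```text
t: 13.58
ee_pos: [0.4416, 0.0555, 0.2019]
tool_rot: [-0.0, 0.678, 0.735, -0.0]
wrist_force: [-0.7, -0.1, -0.0]
gripper_width: 0.0856
grip_force: 0.0
```

```bash
cat > look.py <<'E'
from h import *
import sys
def look(name,z,tag,view=True):
    s=manip.read_state();T=R.from_quat(np.r_[s['tool_rot'][1:],s['tool_rot'][0]]).as_matrix()
    e=s['ee_pos'];c=cam("wrist");im=manip.grab_frame("wrist")
    print("t",s['t'],"ee",e.round(4),"ytool deg",np.degrees(np.arctan2(T[1,1],T[0,1])).round(2))
    for d in manip.landmark_of(name,"wrist"): 
        w=atz("wrist",d["xy"],z,c); print(d["xy"],round(d["confidence"],2),"base",w.round(4),"shift tool cm",(T.T@(w-e)*100).round(2))
    for d in manip.find_in(name,"wrist"):print(np.round(d["rect"]),round(d["confidence"],2))
    q=proj("wrist",(e[0],e[1],.09),c);print("tcp pix",q.round(1));cv2.imwrite(f"pics/{tag}.png",im)
    return s,T,c,im
E
python3 -c "
from look import *
look('pepper',0,'w4')"
```

```text
t 13.575 ee [0.4416 0.0555 0.2019] ytool deg 4.69
[276.5, 181.2] 0.58 base [0.4395 0.0558 0.    ] shift tool cm [ 0.04 -0.19 20.19]
[285.6, 300.2] 0.4 base [ 0.4615 -0.0862  0.    ] shift tool cm [-14.28   0.83  20.19]
[255. 162.  43.  65.] 0.73
tcp pix [278.4 211. ]
```

View pics/w4.png

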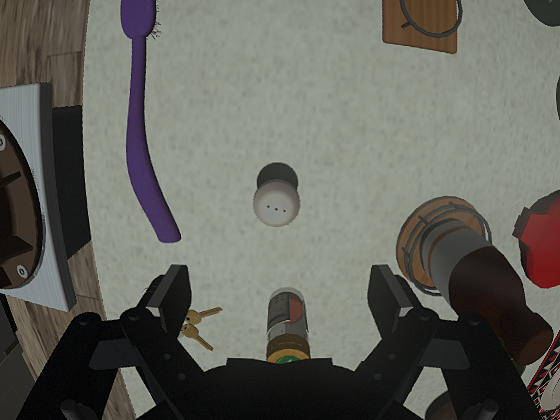

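>>> {"fn": "jog_arm", "kwargs": {
  "motion": [
    [[0, 0.1, -0.1, 3, 0, 0, 0], [0, 0, 0, 5, 0, 0, 0], [0, 0, 0, 3.5, 0, 0, 0], [0, 0, 0, 1.9, 0, 0, 0], [1, 0, 0, 0, 0, 0, 0], [1, 0, 0, 0, 0, 0, 0], [1, 0, 0, 0, 0, 0, 0], [1, 0, 0, 0, 0, 0, 0], [1, 0, 0, 0, 0, 0, 0], [1, 0, 0, 0, 0, 0, 0]]
  ],
  "squeeze": 40
}}

```text
t: 14.98
ee_pos: [0.4414, 0.0565, 0.0692]
tool_rot: [0.001, 0.679, 0.734, 0.001]
wrist_force: [-1.0, -0.1, 8.6]
gripper_width: 0.0353
grip_force: 39.4
```

>>> {"fn": "jog_arm", "kwargs": {
  "motion": [
    [[1, 0, 0, -1, 0, 0, 0], [1, 0, 0, -4, 0, 0, 0], [1, 0, 0, -5, 0, 0, 0], [1, 1.8, 1, -3, 0, 0, 0], [1, 3.5, 1.9, 0, 0, 0, 0], [1, 3.5, 1.9, 0, 0, 0, 0], [1, 3.5, 1.9, 0, 0, 0, 0], [1, 3.5, 1.9, 0, 0, 0, 0], [1, 3.5, 1.9, 0, 0, 0, 0], [1, 3.5, 1.9, 0, 0, 0, 0], [1, 2.5, 1.4, 0, 0, 0, 0], [1, 1, 0.55, 0, 0, 0, 0]]
  ]
}}

```text
t: 16.48
ee_pos: [0.5636, 0.331, 0.1989]
tool_rot: [0.0, 0.679, 0.734, 0.0]
wrist_force: [-0.7, -0.1, -1.1]
gripper_width: 0.0349
grip_force: 40.3
```

>>> {"fn": "jog_arm", "kwargs": {
  "motion": [
    [[1, 0, 0, 0, 0, 0, 0], [1, 0, 0, 0, 0, 0, 0]]
  ]
}}

```text
t: 16.73
ee_pos: [0.563, 0.3288, 0.1985]
tool_rot: [-0.0, 0.679, 0.734, -0.0]
wrist_force: [-0.3, -0.6, -0.8]
gripper_width: 0.0351
grip_force: 40.3
```

```bash
python3 - <<'E'
from look import *
s,T,c,im=look('shaker_stand',0,'w5')
r=R.from_euler("z",.0632).as_matrix()
for hy in(-.04,.04):
  for a in np.linspace(0,6.28,40):
    p=proj("wrist",r@np.array([.03*np.cos(a),hy+.03*np.sin(a),.034])+[.5664,.2895,0],c)*8; cv2.circle(im,tuple(p.astype(int)),4,(0,255,0),-1,shift=3)
for x,y in((-1,-1),(1,-1),(1,1),(-1,1)):
    p=proj("wrist",r@np.array([x*.042,y*.081,.01])+[.5664,.2895,0],c)*8; cv2.circle(im,tuple(p.astype(int)),12,(0,0,255),-1,shift=3)
w=r@np.array([0,.04,0])+[.5664,.2895,0];print("to hoop",(T.T@(w-s['ee_pos'])*100).round(2))
cv2.imwrite("pics/w5m.png",im)
E
```

```text
t 16.725 ee [0.563  0.3288 0.1985] ytool deg 4.41
[278.9, 218.6] 0.57 base [0.5663 0.2903 0.    ] shift tool cm [-3.85  0.05 19.85]
[236. 144.  88. 125.] 0.58
tcp pix [278.4 212.5]
to hoop [ 0.07  0.11 19.85]
```

View pics/w5m.png

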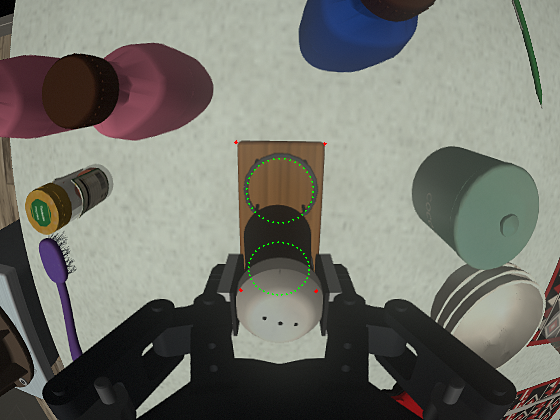

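>>> {"fn": "jog_arm", "kwargs": {
  "motion": [
    [[1, 0.1, 0.1, 2, 0, 0, 0], [1, 0, 0, 3, 0, 0, 0], [1, 0, 0, 3, 0, 0, 0], [1, 0, 0, 2, 0, 0, 0], [1, 0, 0, 1, 0, 0, 0], [1, 0, 0, 0.6, 0, 0, 0], [1, 0, 0, 0.2, 0, 0, 0], [1, 0, 0, 0.1, 0, 0, 0], [1, 0, 0, 0, 0, 0, 0], [1, 0, 0, 0, 0, 0, 0]]
  ]
}}

```text
t: 18.12
ee_pos: [0.5645, 0.3309, 0.0797]
tool_rot: [0.0, 0.679, 0.734, 0.0]
wrist_force: [0.5, 0.5, -0.7]
gripper_width: 0.0351
grip_force: 40.3
```

>>> {"fn": "jog_arm", "kwargs": {
  "motion": [
    [[1, 0, 0, 0.1, 0, 0, 0], [1, 0, 0, 0, 0, 0, 0]]
  ]
}}

```text
t: 18.38
ee_pos: [0.5646, 0.331, 0.0792]
tool_rot: [0.0, 0.679, 0.734, 0.0]
wrist_force: [-3.9, -0.1, 11.0]
gripper_width: 0.0352
grip_force: 41.4
```

>>> {"fn": "jog_arm", "kwargs": {
  "motion": [
    [[0.4, 0, 0, 0, 0, 0, 0], [0.2, 0, 0, 0, 0, 0, 0], [0, 0, 0, 0, 0, 0, 0], [0, 0, 0, 0, 0, 0, 0], [0, 0, 0, -2, 0, 0, 0], [0, 0, 0, -4, 0, 0, 0], [0, 0, 0, -4, 0, 0, 0], [0, 0, 0, -3, 0, 0, 0]]
  ]
}}

```text
t: 19.38
ee_pos: [0.5648, 0.3311, 0.2117]
tool_rot: [0.0, 0.679, 0.734, 0.001]
wrist_force: [0.2, 0.0, -0.8]
gripper_width: 0.0853
grip_force: 0.0
```

>>> {"fn": "jog_arm", "kwargs": {
  "motion": [
    [[0, -2.7, -0.8, 0, 0, 0, 0], [0, -5.3, -1.65, 0, 0, 0, 0], [0, -5.3, -1.65, 0, 0, 0, 0], [0, -5.3, -1.65, 0, 0, 0, 0], [0, -5.3, -1.65, 0, 0, 0, 0], [0, -5.3, -1.65, 0, 0, 0, 0], [0, -5.3, -1.65, 0, 0, 0, 0], [0, -5.3, -1.65, 0, 0, 0, 0], [0, -5.3, -1.65, 0, 0, 0, 0], [0, -5.3, -1.65, 0, 0, 0, 0], [0, -2.8, -0.9, 0.5, 0, 0, 0], [0, 0, 0, 0.5, 0, 0, 0]]
  ]
}}

```text
t: 20.88
ee_pos: [0.4404, -0.2144, 0.1994]
tool_rot: [0.001, 0.68, 0.733, 0.0]
wrist_force: [-0.5, 0.6, 0.2]
gripper_width: 0.0852
grip_force: 0.0
```

>>> {"fn": "jog_arm", "kwargs": {
  "motion": [
    [[0, 0, 0, 0, 0, 0, 0], [0, 0, 0, 0, 0, 0, 0]]
  ]
}}

```text
t: 21.12
ee_pos: [0.4408, -0.2116, 0.1988]
tool_rot: [0.0, 0.679, 0.734, 0.0]
wrist_force: [-0.4, -0.2, 0.4]
gripper_width: 0.0856
grip_force: 0.0
```

```bash
python3 - <<'E'
from look import *
s,T,c,im=look('salt',0,'w6')
d=im[120:300,180:380].copy();cv2.drawMarker(d,tuple((proj("wrist",(*s['ee_pos'][:2],.088),c)-[180,120]).astype(int)),(0,0,255),0,8,1)
a=cv2.resize(d,(400,360))
b=im; r=cv2.resize(im,(560,420))
cv2.imwrite("pics/w6c.png",np.hstack([a,cv2.resize(im,(400,360))]))
E
```

```text
t 21.125 ee [ 0.4408 -0.2116  0.1988] ytool deg 4.5
[282.7, 177.3] 0.93 base [ 0.4448 -0.2061  0.    ] shift tool cm [ 0.52  0.43 19.88]
[257. 158.  45.  70.] 0.66
tcp pix [278.2 212.4]
```

View pics/w6c.png

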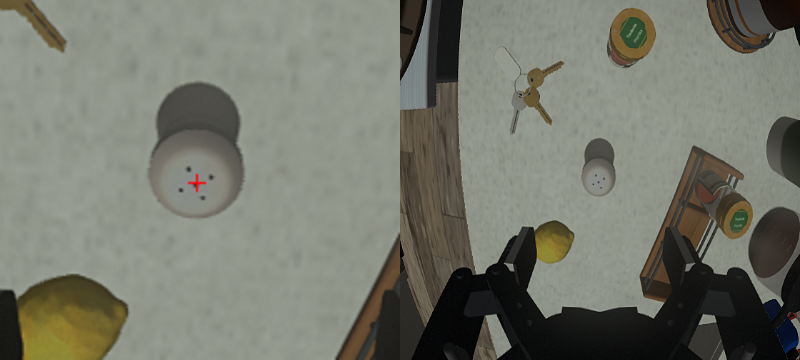

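>>> {"fn": "jog_arm", "kwargs": {
  "motion": [
    [[0, 0.1, 0.1, 3, 0, 0, 0], [0, 0, 0, 5, 0, 0, 0], [0, 0, 0, 3.1, 0, 0, 0], [0, 0, 0, 1.9, 0, 0, 0], [1, 0, 0, 0, 0, 0, 0], [1, 0, 0, 0, 0, 0, 0], [1, 0, 0, 0, 0, 0, 0], [1, 0, 0, 0, 0, 0, 0], [1, 0, 0, 0, 0, 0, 0], [1, 0, 0, 0, 0, 0, 0]]
  ]
}}

```text
t: 22.52
ee_pos: [0.442, -0.2116, 0.0692]
tool_rot: [0.001, 0.679, 0.734, 0.0]
wrist_force: [-0.7, 1.0, 9.2]
gripper_width: 0.0352
grip_force: 39.4
```

>>> {"fn": "jog_arm", "kwargs": {
  "motion": [
    [[1, 0, 0, -1, 0, 0, 0], [1, 0, 0, -4, 0, 0, 0], [1, 0, 0, -5, 0, 0, 0], [1, 2, 0.7, -3, 0, 0, 0], [1, 4, 1.45, -0.2, 0, 0, 0], [1, 5, 1.8, 0, 0, 0, 0], [1, 5, 1.8, 0, 0, 0, 0], [1, 5, 1.8, 0, 0, 0, 0], [1, 5, 1.8, 0, 0, 0, 0], [1, 5, 1.8, 0, 0, 0, 0], [1, 5, 1.8, 0, 0, 0, 0], [1, 4, 1.45, 0, 0, 0, 0]]
  ]
}}

```text
t: 24.02
ee_pos: [0.5542, 0.2007, 0.2012]
tool_rot: [0.0, 0.679, 0.734, 0.0]
wrist_force: [0.4, -1.6, -1.2]
gripper_width: 0.035
grip_force: 40.1
```

>>> {"fn": "jog_arm", "kwargs": {
  "motion": [
    [[1, 3, 1.1, 0, 0, 0, 0], [1, 2, 0.77, 0, 0, 0, 0], [1, 0, 0, 0, 0, 0, 0], [1, 0, 0, 0, 0, 0, 0], [1, 0, 0, 0, 0, 0, 0]]
  ]
}}

```text
t: 24.65
ee_pos: [0.5686, 0.2489, 0.2004]
tool_rot: [-0.0, 0.68, 0.734, -0.0]
wrist_force: [0.9, -0.3, 0.1]
gripper_width: 0.0354
grip_force: 40.1
```

```bash
python3 - <<'E'
from look import *
s,T,c,im=look('pepper',.01,'w7')
r=R.from_euler("z",.0632).as_matrix()
for y in(-.04,.04):
  w=r@np.array([0,y,0])+[.5664,.2895,0];print("hoop",w,(T.T@(w-s['ee_pos'])*100).round(2))
cv2.imwrite("pics/w7c.png",cv2.resize(im[60:360,130:430],(600,600)))
E
```

```text
t 24.65 ee [0.5686 0.2489 0.2004] ytool deg 4.38
[280.8, 102.7] 0.56 base [0.5649 0.3277 0.01  ] shift tool cm [ 7.89  0.24 19.04]
[253.  77.  52.  48.] 0.94
tcp pix [278.2 211.6]
hoop [0.56892632 0.24957986 0.        ] [ 0.07  0.04 20.04]
hoop [0.56387368 0.32942014 0.        ] [ 8.07  0.15 20.04]
```

View pics/w7c.png

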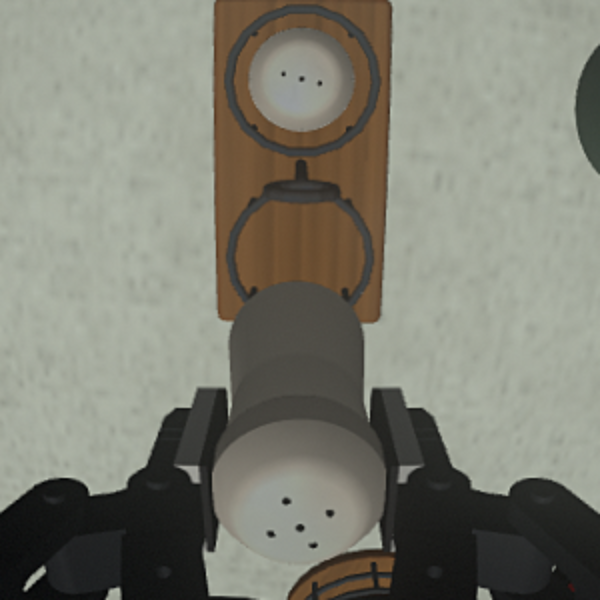

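Pepper is centred in its hoop (crop 301,80). Lowering the salt.

>>> {"fn": "jog_arm", "kwargs": {
  "motion": [
    [[1, 0, 0, 2, 0, 0, 0], [1, 0, 0, 3, 0, 0, 0], [1, 0, 0, 3, 0, 0, 0], [1, 0, 0, 2, 0, 0, 0], [1, 0, 0, 1.2, 0, 0, 0], [1, 0, 0, 0.6, 0, 0, 0], [1, 0, 0, 0.2, 0, 0, 0], [1, 0, 0, 0.1, 0, 0, 0], [1, 0, 0, 0, 0, 0, 0], [1, 0, 0, 0, 0, 0, 0]]
  ]
}}

```text
t: 26.05
ee_pos: [0.569, 0.25, 0.0796]
tool_rot: [0.0, 0.679, 0.734, 0.0]
wrist_force: [0.1, 0.4, -2.0]
gripper_width: 0.0351
grip_force: 40.1
```

>>> {"fn": "jog_arm", "kwargs": {
  "motion": [
    [[1, 0, 0, 0.1, 0, 0, 0], [1, 0, 0, 0, 0, 0, 0], [0.4, 0, 0, 0, 0, 0, 0], [0.2, 0, 0, 0, 0, 0, 0], [0, 0, 0, 0, 0, 0, 0], [0, 0, 0, 0, 0, 0, 0], [0, 0, 0, -2, 0, 0, 0], [0, 0, 0, -4, 0, 0, 0], [0, 0, 0, -4, 0, 0, 0], [0, 0, 0, -4, 0, 0, 0]]
  ]
}}

```text
t: 27.3
ee_pos: [0.5687, 0.2498, 0.2195]
tool_rot: [-0.0, 0.679, 0.734, -0.0]
wrist_force: [1.6, 0.3, -0.7]
gripper_width: 0.0857
grip_force: 0.0
```

>>> {"fn": "jog_arm", "kwargs": {
  "motion": [
    [[0, 2.05, -5, 0, 0, 0, 0], [0, 2.05, -5, 0, 0, 0, 0], [0, 2.05, -5, 0, 0, 0, 0], [0, 2.05, -5, 0, 0, 0, 0], [0, 0, 0, 0, 0, 0, 9.5], [0, 0, 0, 0, 0, 0, 9.5], [0, 0, 0, 0, 0, 0, 0], [0, 0, 0, 0, 0, 0, 0]]
  ]
}}

```text
t: 28.3
ee_pos: [0.3632, 0.3162, 0.2183]
tool_rot: [0.0, 0.79, 0.613, -0.0]
wrist_force: [-0.5, 0.3, -0.0]
gripper_width: 0.0855
grip_force: 0.0
```

```bash
python3 - <<'E'
from look import *
s,T,c,im=look('jar_a',0,'w8')
print("tcp@.106",proj("wrist",(*s['ee_pos'][:2],.106),c))
cv2.drawMarker(im,tuple(proj("wrist",(*s['ee_pos'][:2],.106),c).astype(int)),(0,0,255),0,8,1)
cv2.imwrite("pics/w8m.png",im)
E
```

```text
t 28.3 ee [0.3632 0.3162 0.2183] ytool deg -14.35
[275.6, 181.0] 0.89 base [0.3598 0.3138 0.    ] shift tool cm [-0.31 -0.27 21.83]
[393.2, 391.2] 0.52 base [ 0.4588 -0.0728  0.    ] shift tool cm [-35.31  18.91  21.83]
[456.4, 125.6] 0.15 base [0.5745 0.3287 0.    ] shift tool cm [ 6.46 20.16 21.83]
[249. 160.  54.  74.] 0.75
[406. 396.   9.  17.] 0.57
tcp pix [278.  204.5]
tcp@.106 [277.91272588 211.13730807]
```

View pics/w8m.png

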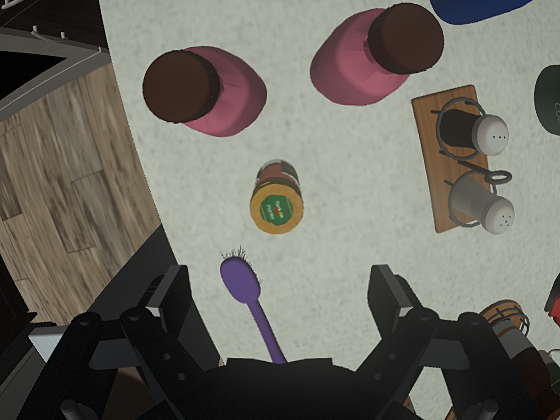

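>>> {"fn": "jog_arm", "kwargs": {
  "motion": [
    [[0, 0, -0.1, 3, 0, 0, 0], [0, 0, 0, 5, 0, 0, 0], [0, 0, 0, 3, 0, 0, 0], [0, 0, 0, 1.9, 0, 0, 0], [1, 0, 0, 0, 0, 0, 0], [1, 0, 0, 0, 0, 0, 0], [1, 0, 0, 0, 0, 0, 0], [1, 0, 0, 0, 0, 0, 0], [1, 0, 0, 0, 0, 0, 0], [1, 0, 0, 0, 0, 0, 0]]
  ],
  "squeeze": 40
}}

```text
t: 29.7
ee_pos: [0.3626, 0.3169, 0.0902]
tool_rot: [-0.0, 0.791, 0.612, 0.001]
wrist_force: [-0.2, -1.3, 8.3]
gripper_width: 0.0407
grip_force: 40.0
```

```bash
python3 - <<'E'
from fit import *
t1=np.array([.50249,.05222,.41621]);T1=R.from_quat([-4.5e-5,1,1.03e-4,-1.84e-4]).as_matrix()
Rc=T1.T@c[2];oc=T1.T@(c[1]-t1)
def tool(a): a=np.radians(a);y=np.array([np.cos(a),np.sin(a),0]);z=np.array([0,0,-1.]);return np.c_[np.cross(y,z),y,z]
out=[]
def ov(im,n,cc,box,p=(.582,-.290,-14.4)):
    r=R.from_euler("z",p[2],degrees=True).as_matrix();s=4
    x0,y0,x1,y1=box;b=cv2.resize(im[y0:y1,x0:x1],None,fx=s,fy=s,interpolation=cv2.INTER_CUBIC)
    def P(m): return tuple(int(v) for v in (proj(n,r@(np.array(m)/1000.)+[p[0],p[1],0],cc)-[x0,y0]+.5)*s)
    def L(a,bb,col): cv2.line(b,P(a),P(bb),col,1,cv2.LINE_AA)
    for sx in(-32.5,32.5): L((sx,-102,40),(sx,102,40),(0,255,0))
    for sy in(-102,102): L((-37,sy,48),(37,sy,48),(0,255,255))
    for sy in(-102,102): L((-37,sy,0),(37,sy,0),(255,255,0))
    for sx in(-37,37): L((sx,-102,0),(sx,102,0),(255,255,0))
    for sy in(-32,32): L((-30,sy,32),(30,sy,32),(0,0,255))
    return b
T=tool(4.5);cw=(c[0],np.array([.4408,-.2116,.1988])+T@oc,T@Rc)
a=ov(cv2.imread("pics/w6.png"),"wrist",cw,(435,150,560,370))
b=ov(cv2.imread("pics/w1.png"),"wrist",c,(30,155,160,255))
T=tool(90);cw=(c[0],np.array([.62415,.00015,.3011])+T@oc,T@Rc)
d=ov(cv2.imread("pics/w3.png"),"wrist",cw,(5,95,155,205))
e=ov(cv2.imread("pics/scene0.png"),"scene",cam("scene"),(350,230,440,325))
H=np.zeros((1000,1200,3),np.uint8)
H[:880,:500]=a[:880,:500];H[:400,510:510+520]=b;H[400:840,510:1110]=d
H[:380,:0]=0
cv2.imwrite("pics/rk.png",cv2.resize(H[:900,:1120],(747,600),interpolation=cv2.INTER_AREA))
E
```

```text
(no output)
```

View pics/rk.png

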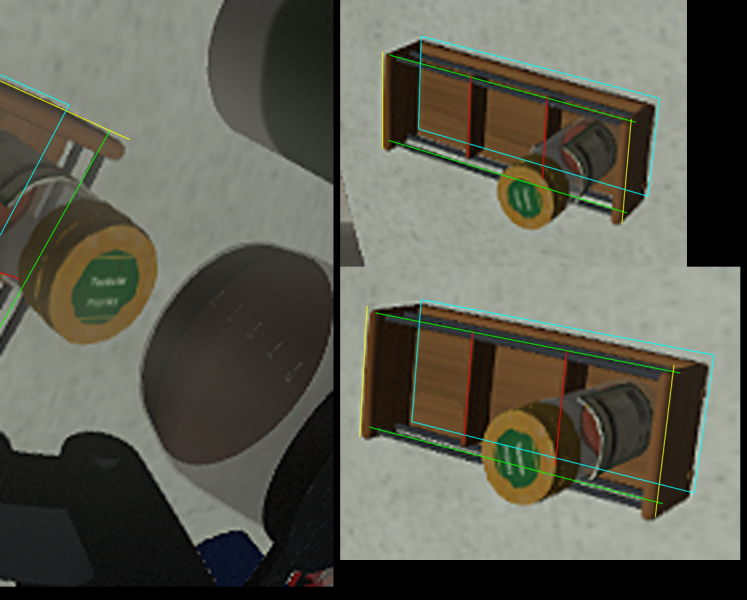

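The model overlay matches the rack in two views (lower rail 370,428 to 660,502 in the bottom-right panel; dividers at 470 and 567). It puts the rack at (.582,-.290) with a yaw of about -14.5°. Carrying the jar to the middle bay.

>>> {"fn": "jog_arm", "kwargs": {
  "motion": [
    [[1, 0, 0, -1, 0, 0, 0], [1, 0, 0, -4, 0, 0, 0], [1, 0, 0, -5, 0, 0, 0], [1, -1.5, 1, -4, 0, 0, 0], [1, -3, 2, -1, 0, 0, 0], [1, -4.1, 2.8, 0, 0, 0, 0], [1, -4.1, 2.8, 0, 0, 0, 0], [1, -4.1, 2.8, 0, 0, 0, 0], [1, -4.1, 2.8, 0, 0, 0, 0], [1, -4.1, 2.8, 0, 0, 0, 0], [1, -4.1, 2.8, 0, 0, 0, 0], [1, -4.1, 2.8, 0, 0, 0, 0]]
  ]
}}

```text
t: 31.2
ee_pos: [0.4976, -0.0634, 0.2402]
tool_rot: [0.0, 0.791, 0.612, 0.0]
wrist_force: [0.6, 1.3, -0.2]
gripper_width: 0.0404
grip_force: 40.7
```

>>> {"fn": "jog_arm", "kwargs": {
  "motion": [
    [[1, -4.1, 2.8, 0, 0, 0, 0], [1, -4.1, 2.8, 0, 0, 0, 0], [1, -4.1, 2.8, 0, 0, 0, 0], [1, -4, 2.8, 0, 0, 0, 0], [1, -2.5, 1.7, 0, 0, 0, 0], [1, -1.2, 0.8, 0, 0, 0, 0], [1, 0, 0, 0, 0, 0, 0], [1, 0, 0, 0, 0, 0, 0], [1, 0, 0, 0, 0, 0, 0]]
  ]
}}

```text
t: 32.33
ee_pos: [0.5795, -0.2886, 0.2396]
tool_rot: [-0.0, 0.791, 0.612, 0.0]
wrist_force: [-0.1, -0.5, 0.6]
gripper_width: 0.0406
grip_force: 40.7
```

```bash
python3 - <<'E'
from look import *
s,T,c,im=look('rack_jar',.01,'w9')
for y in(-.064,0,.064):
  w=R.from_euler("z",-14.6,degrees=True).as_matrix()@np.array([0,y,0])+[.582,-.29,0];print("bay",w,(T.T@(w-s['ee_pos'])*100).round(2))
for n in("scene","side"):
  manip.grab_frame(n)
  for d in manip.landmark_of("spice_rack",n)[:1]+manip.landmark_of("rack_jar",n)[:3]:print(n,d["xy"],round(d["confidence"],2),atz(n,d["xy"],0).round(4))
print([(d["xy"],atz("wrist",d["xy"],0,c)) for d in manip.landmark_of("spice_rack","wrist")])
E
```

```text
t 32.325 ee [ 0.5795 -0.2886  0.2396] ytool deg -14.52
[283.1, 121.4] 0.71 base [ 0.5994 -0.2326  0.01  ] shift tool cm [ 5.92  0.52 22.96]
[258.  98.  54.  55.] 0.97
[227. 193. 104. 160.] 0.47
tcp pix [278.1 196.8]
bay [ 0.56586756 -0.35193339  0.        ] [-6.47  0.27 23.96]
bay [ 0.582 -0.29   0.   ] [-0.07  0.28 23.96]
bay [ 0.59813244 -0.22806661  0.        ] [ 6.33  0.29 23.96]
scene [390.2, 282.9] 0.56 [ 0.5819 -0.2938  0.    ]
scene [377.4, 264.2] 0.96 [ 0.6015 -0.2292  0.    ]
scene [399.2, 241.4] 0.37 [ 0.7168 -0.2054  0.    ]
side [389.3, 250.4] 0.82 [ 0.5862 -0.2951  0.    ]
side [374.4, 238.6] 0.89 [ 0.6058 -0.2198  0.    ]
[([283.1, 176.3], array([ 0.58405226, -0.29282832,  0.        ]))]
```

>>> {"fn": "jog_arm", "kwargs": {
  "motion": [
    [[1, -0.2, 0.35, 2, 0, 0, 0], [1, 0, 0, 3, 0, 0, 0], [1, 0, 0, 3, 0, 0, 0], [1, 0, 0, 3, 0, 0, 0], [1, 0, 0, 1.5, 0, 0, 0], [1, 0, 0, 1, 0, 0, 0], [1, 0, 0, 0.2, 0, 0, 0], [1, 0, 0, 0.2, 0, 0, 0], [1, 0, 0, 0, 0, 0, 0], [1, 0, 0, 0, 0, 0, 0]]
  ]
}}

```text
t: 34.08
ee_pos: [0.5828, -0.2927, 0.1008]
tool_rot: [0.0, 0.791, 0.612, 0.0]
wrist_force: [-0.2, 0.9, -1.6]
gripper_width: 0.0407
grip_force: 40.7
```

>>> {"fn": "jog_arm", "kwargs": {
  "motion": [
    [[1, 0, 0, 0.1, 0, 0, 0], [1, 0, 0, 0, 0, 0, 0], [0.4, 0, 0, 0, 0, 0, 0], [0.2, 0, 0, 0, 0, 0, 0], [0, 0, 0, 0, 0, 0, 0], [0, 0, 0, 0, 0, 0, 0], [0, 0, 0, -2, 0, 0, 0], [0, 0, 0, -5, 0, 0, 0], [0, 0, 0, -5, 0, 0, 0]]
  ]
}}

```text
t: 35.2
ee_pos: [0.5825, -0.2925, 0.2218]
tool_rot: [0.0, 0.791, 0.612, 0.0]
wrist_force: [1.2, -0.5, 0.4]
gripper_width: 0.0856
grip_force: 0.0
```

>>> {"fn": "jog_arm", "kwargs": {
  "motion": [
    [[0, 4.25, -4.2, 0, 0, 0, 0], [0, 4.25, -4.2, 0, 0, 0, 0], [0, 4.25, -4.2, 0, 0, 0, 0], [0, 4.25, -4.2, 0, 0, 0, 0], [0, 0, 0, 0, 0, 0, 0], [0, 0, 0, 0, 0, 0, 0]]
  ]
}}

```text
t: 35.95
ee_pos: [0.4635, -0.0858, 0.2206]
tool_rot: [0.001, 0.791, 0.612, 0.001]
wrist_force: [0.3, 0.4, 0.4]
gripper_width: 0.0854
grip_force: 0.0
```

```bash
python3 - <<'E'
from look import *
s,T,c,im=look('jar_b',0,'w10')
hsv=cv2.cvtColor(im,cv2.COLOR_BGR2HSV);m=cv2.inRange(hsv,(15,110,90),(30,255,255));m[:,:150]=0;m[:,420:]=0;m[:130]=0;m[290:]=0
m=cv2.morphologyEx(m,cv2.MORPH_CLOSE,np.ones((5,5)));n,l,st,ce=cv2.connectedComponentsWithStats(m)
for i in range(1,n):
    if st[i,4]>200:
        p=cv2.minEnclosingCircle(np.argwhere(l==i)[:,::-1].astype(np.float32));print(st[i],p,(T.T@(atz("wrist",p[0],.1,c)-s['ee_pos'])*100).round(2))
E
```

```text
t 35.95 ee [ 0.4635 -0.0858  0.2206] ytool deg -14.52
[277.5, 177.5] 0.81 base [ 0.4633 -0.0857  0.    ] shift tool cm [ 2.000e-02 -7.000e-02  2.206e+01]
[250. 162.  52.  76.] 0.7
tcp pix [277.6 203.6]
[ 250  182   53   54 1288] ((276.3111572265625, 208.42420959472656), 26.773679733276367) [-0.07 -0.13 12.05]
[180 213  43  58 764] ((208.1981201171875, 243.044189453125), 30.283884048461914) [-3.04 -5.69 12.04]
```

>>> {"fn": "jog_arm", "kwargs": {
  "motion": [
    [[0, 0, -0.1, 3, 0, 0, 0], [0, 0, 0, 5, 0, 0, 0], [0, 0, 0, 3, 0, 0, 0], [0, 0, 0, 2.1, 0, 0, 0], [1, 0, 0, 0, 0, 0, 0], [1, 0, 0, 0, 0, 0, 0], [1, 0, 0, 0, 0, 0, 0], [1, 0, 0, 0, 0, 0, 0], [1, 0, 0, 0, 0, 0, 0], [1, 0, 0, 0, 0, 0, 0]]
  ]
}}

```text
t: 37.35
ee_pos: [0.4624, -0.0857, 0.0892]
tool_rot: [0.001, 0.791, 0.612, 0.001]
wrist_force: [-1.2, -1.1, 9.2]
gripper_width: 0.0404
grip_force: 40.5
```

>>> {"fn": "jog_arm", "kwargs": {
  "motion": [
    [[1, 0, 0, -1, 0, 0, 0], [1, 0, 0, -4, 0, 0, 0], [1, 0, 0, -5, 0, 0, 0], [1, -1.3, 0.9, -4, 0, 0, 0], [1, -4, 2.9, -1, 0, 0, 0], [1, -4, 2.9, 0, 0, 0, 0], [1, -4, 2.9, 0, 0, 0, 0], [1, -4, 2.9, 0, 0, 0, 0], [1, -4, 2.9, 0, 0, 0, 0], [1, -2.04, 1.44, 0, 0, 0, 0], [1, 0, 0, 0, 0, 0, 0], [1, 0, 0, 0, 0, 0, 0]]
  ]
}}

```text
t: 38.85
ee_pos: [0.5656, -0.3531, 0.2386]
tool_rot: [-0.0, 0.791, 0.612, 0.0]
wrist_force: [-0.3, 0.7, -0.4]
gripper_width: 0.0403
grip_force: 40.9
```

```bash
python3 - <<'E'
from look import *
s,T,c,im=look('jar_a',.01,'w11')
for y in(-.064,0,.064):
  w=R.from_euler("z",-14.6,degrees=True).as_matrix()@np.array([0,y,0])+[.583,-.292,0];print("bay",w,(T.T@(w-s['ee_pos'])*100).round(2))
E
```

```text
t 38.85 ee [ 0.5656 -0.3531  0.2386] ytool deg -14.57
[280.2, 117.1] 0.77 base [ 0.5837 -0.2918  0.01  ] shift tool cm [ 6.38  0.22 22.86]
[279.3, 222.7] 0.59 base [ 0.553 -0.406  0.01 ] shift tool cm [-5.45  0.12 22.86]
[227. 198. 103. 160.] 0.93
[252.  98.  57.  53.] 0.81
tcp pix [278.1 197.2]
bay [ 0.56686756 -0.35393339  0.        ] [-0.06  0.15 23.86]
bay [ 0.583 -0.292  0.   ] [ 6.34  0.16 23.86]
bay [ 0.59913244 -0.23006661  0.        ] [12.74  0.16 23.87]
```

Middle jar is right on the bay centre. Lowering the second jar (13.9 cm to TCP .0992).

>>> {"fn": "jog_arm", "kwargs": {
  "motion": [
    [[1, -0.1, 0.15, 2, 0, 0, 0], [1, 0, 0, 3, 0, 0, 0], [1, 0, 0, 3, 0, 0, 0], [1, 0, 0, 3, 0, 0, 0], [1, 0, 0, 1.5, 0, 0, 0], [1, 0, 0, 1, 0, 0, 0], [1, 0, 0, 0.2, 0, 0, 0], [1, 0, 0, 0.2, 0, 0, 0], [1, 0, 0, 0.1, 0, 0, 0], [1, 0, 0, 0, 0, 0, 0]]
  ]
}}

```text
t: 40.25
ee_pos: [0.5676, -0.3554, 0.0993]
tool_rot: [0.001, 0.791, 0.612, 0.0]
wrist_force: [-1.9, 0.5, 6.1]
gripper_width: 0.0405
grip_force: 41.3
```

>>> {"fn": "jog_arm", "kwargs": {
  "motion": [
    [[0.4, 0, 0, 0, 0, 0, 0], [0.2, 0, 0, 0, 0, 0, 0], [0, 0, 0, 0, 0, 0, 0], [0, 0, 0, 0, 0, 0, 0], [0, 0, 0, -2, 0, 0, 0], [0, 0, 0, -5, 0, 0, 0], [0, 0, 0, -5, 0, 0, 0], [0, 3, -3, -3, 0, 0, 0], [0, 5, -3, 0, 0, 0, 0], [0, 5, -3, 0, 0, 0, 0], [0, 0, 0, 0, 0, 0, 0], [0, 0, 0, 0, 0, 0, 0]]
  ]
}}

```text
t: 41.75
ee_pos: [0.5135, -0.2069, 0.2496]
tool_rot: [0.001, 0.791, 0.612, 0.0]
wrist_force: [0.1, -0.7, 0.3]
gripper_width: 0.0852
grip_force: 0.0
```

```bash
python3 - <<'E'
from look import *
s,T,c,im=look('jar_a',.01,'w12')
cs={n:(c if n=="wrist" else cam(n)) for n in("wrist","scene","side")}
for n in cs:
  if n!="wrist": manip.grab_frame(n)
  for o in("jar_a","salt","pepper","syrup","spice_rack","shaker_stand","bottle_coaster"):
    z=.0 if o in("spice_rack","shaker_stand","bottle_coaster") else .01
    print(n,o,[(atz(n,d["xy"],z,cs[n])[:2].round(3).tolist(),round(d["confidence"],2)) for d in manip.landmark_of(o,n)])
    if n=="side" and z: print("   rects",[np.round(d["rect"]).astype(int).tolist() for d in manip.find_in(o,n)])
E
```

```text
t 41.75 ee [ 0.5135 -0.2069  0.2496] ytool deg -14.52
[346.1, 273.5] 0.7 base [ 0.5654 -0.354   0.01  ] shift tool cm [-12.92   8.67  23.99]
[351.4, 228.7] 0.68 base [ 0.5824 -0.2942  0.01  ] shift tool cm [-6.7   8.81 23.99]
[332. 262.  46.  80.] 0.88
[335. 214.  61.  73.] 0.72
tcp pix [277.7 193.4]
wrist jar_a [([0.565, -0.354], 0.7), ([0.582, -0.294], 0.68)]
wrist salt []
wrist pepper []
wrist syrup []
wrist spice_rack [([0.582, -0.289], 0.9)]
wrist shaker_stand [([0.583, -0.29], 0.54)]
wrist bottle_coaster [([0.584, -0.295], 0.66), ([0.604, -0.234], 0.28)]
scene jar_a [([0.561, -0.365], 0.92), ([0.584, -0.293], 0.78)]
scene salt [([0.557, 0.244], 0.7), ([0.619, -0.025], 0.41)]
scene pepper [([0.551, 0.321], 0.5)]
scene syrup [([0.432, 0.378], 0.95), ([0.406, 0.548], 0.77), ([0.602, 0.46], 0.68), ([0.627, -0.001], 0.66), ([0.323, 0.39], 0.62)]
scene spice_rack [([0.58, -0.293], 0.67)]
scene shaker_stand [([0.573, 0.29], 0.9)]
scene bottle_coaster [([0.624, -0.006], 0.64)]
side jar_a [([0.565, -0.358], 0.81), ([0.576, -0.294], 0.76)]
   rects [[379, 211, 22, 34], [395, 219, 20, 40]]
side salt [([0.567, 0.238], 0.66)]
   rects [[270, 172, 10, 17]]
side pepper [([0.565, 0.352], 0.52)]
   rects [[254, 162, 12, 28]]
side syrup [([0.444, 0.419], 0.88), ([0.61, 0.466], 0.79), ([0.404, 0.548], 0.77), ([0.329, 0.401], 0.66), ([0.643, -0.007], 0.57)]
   rects [[238, 132, 18, 49], [210, 141, 26, 52], [325, 157, 19, 56], [182, 145, 24, 52], [187, 134, 19, 46]]
side spice_rack [([0.592, -0.281], 0.92)]
side shaker_stand [([0.581, 0.3], 0.8)]
side bottle_coaster [([0.646, 0.006], 0.71)]
```

Every piece is in its holder within measurement noise, and the gripper is empty and clear, so I'm handing in.

```bash
python3 -c "
from station import manip
print(manip.sign_off())"
```

```text
the job is handed in; nothing more can be done
None
```

The job is handed in, at about 42 s of the 120 s allowed: salt and pepper are in the stand's hoops, both loose jars in the empty rack bays and the syrup on the coaster, all within measurement noise on the last camera check; the hand-in returned no verdict.

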